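Shut the organiser's drawers and push it back against the upstand

TASK

Put the blue parts organiser back in its place: push every drawer that was left open fully shut, and push the organiser along the steel until its whole back sits flat against the steel upstand behind it. Do it all by pushing: it must not be lifted or tipped. Leave the bucket lid with its wheel bolt, the screwdriver and the trim tool where they lie.

Things in the scene. Friction and masses are not known exactly. Their poses are not given: they have to be found in the camera images.
- organiser: blue plastic parts organiser: box 150 mm deep (x), 204 wide (y), 108 high plus a 4 mm rim on top; about 0.9 kg, loose, slides on the steel at 2 to 5 N; a hard shove at its top may tip it. Origin: centre of the underside, z up; +x points out of its back, the clear drawers face -x, to the robot. Three columns (left is +y; centres y = 66.5, 0, -66.5 mm) by two rows (top, low)
- front (a point): on the organiser at (-75, 0, 80) mm in its frame: the plane of all shut drawer fronts, 2 mm proud of the blue frame, at the top row's mid-height. Fronts are flat, 60 mm wide, 47 mm high; top row at z = 56 to 103 mm, low row at 4 to 51 mm. A finger lip 30 mm wide, 3 mm thick sticks out 10 mm from each front, 2 to 5 mm above its lower edge
- back_left (a point): lower left corner of the organiser's back face, at (75, 102, 0) mm in its frame
- back_right (a point): lower right corner of the organiser's back face, at (75, -102, 0) mm in its frame
- upstand: fixed upright strip of stainless steel along the back of the shelf, 900 mm long (its y), 70 mm high, 4 mm thick, screwed down by a flange behind it; its plain front face lies in its own plane x = 0 and looks to -x, towards the robot and the organiser. Origin: lower edge of that face, middle of its length; +x points away behind it
- bucket_lid: white plastic bucket lid lying upturned like a dish, 212 mm across (with a tab reaching 124 mm from the centre along its +x), rim 18 mm high, floor 4 mm thick; origin: centre of the underside. The wheel bolt stands in it
- wheel_bolt: chrome wheel bolt standing on its 17 mm hexagon head inside the bucket lid, 51 mm tall, thread (14 mm) upward; origin: centre of the underside of the head
- screwdriver: flat screwdriver lying on the steel, 200 mm long along its x, red handle 26 mm thick to -x; origin: middle of its length, on the underside
- trim_tool: black plastic trim tool, a flat pry bar 203 mm long along its x, up to 30 mm wide and 9 mm thick, lying flat on the steel beside the screwdriver; origin: about mid-length, on the underside
- top_left (a joint): how far the top left drawer stands out of the organiser, in m: 0 is fully shut, 0.1 fully out; its front face is then at x = -75 mm minus this in the organiser's frame. It runs on smooth runners (under 1 N) and stays where it is left
- top_middle (a joint): how far the top middle drawer stands out of the organiser, in m: 0 is fully shut, 0.1 fully out; its front face is then at x = -75 mm minus this in the organiser's frame. It runs on smooth runners (under 1 N) and stays where it is left
- top_right (a joint): how far the top right drawer stands out of the organiser, in m: 0 is fully shut, 0.1 fully out; its front face is then at x = -75 mm minus this in the organiser's frame. It runs on smooth runners (under 1 N) and stays where it is left
- low_left (a joint): how far the low left drawer stands out of the organiser, in m: 0 is fully shut, 0.1 fully out; its front face is then at x = -75 mm minus this in the organiser's frame. It runs on smooth runners (under 1 N) and stays where it is left; shut at the start
- low_middle (a joint): how far the low middle drawer stands out of the organiser, in m: 0 is fully shut, 0.1 fully out; its front face is then at x = -75 mm minus this in the organiser's frame. It runs on smooth runners (under 1 N) and stays where it is left; shut at the start
- low_right (a joint): how far the low right drawer stands out of the organiser, in m: 0 is fully shut, 0.1 fully out; its front face is then at x = -75 mm minus this in the organiser's frame. It runs on smooth runners (under 1 N) and stays where it is left; shut at the start

How it is judged:
By the outcome, as a careful person would: the job done as asked, in the order asked, and still so for the second after the job is handed in, with the robot touching nothing.
It also fails if it takes over 61 s, if anything falls off the work surface, if the arm or the gripper's body presses on something with over 40 N, if the wrist force passes 120 N, or if a joint passes its speed limit or range.

ROBOT

A 6-joint arm with a two-finger parallel gripper is mounted at the origin on the work surface. World frame = base frame: x ahead of the robot, y to its left, z up, the work surface at z = 0. Lengths are in m, angles in rad, forces in N, time in s.
With the tool pointing down it reaches from about 0.3 to 0.75 m from the base axis. Payload 8.5 kg.
Tool frame: the origin (TCP) lies midway between the tips of the shut fingers; the grasp point (between the pads) lies 19 mm behind it (manip.grip_point_offset is the distance from the TCP to the grasp point, in m); z points along the fingers, y is the line along which they close (so a half turn about z gives the same grasp; the last joint's range is limited). The gripper opens to 88 mm and grips with 3 to 60 N. Pads are 18 mm wide; open, the fingers measure 123 mm over their backs; the gripper's body (75 mm by 187 mm) begins 45 mm behind the grasp point.
Start: joints at [0.886, 0.381, 1.297, -0, 1.464, -0.215], TCP at [0.249, 0.49, 0.239] pointing down, gripper open.
Joint ranges: [-3.11, 3.11], [-0.89, 2.33], [0.22, 2.48], [-1.42, 4.56], [0.17, 2.85], [-2.88, 2.88]. Speed limits (rad/s): [2.39, 2.39, 3.14, 3.14, 3.14, 3.14].

INTERFACE

Orientations are given as [roll, pitch, yaw] about the fixed x, y, z axes, in that order (R = Rz(yaw) Ry(pitch) Rx(roll)).
In Python, from plant import manip, vision, workorder, finder gives the robot as it stands.
- The arm moves only by the tool arm_command, never from a script. Its argument "series" is a list of rows, each a list of 3 entries, a list of its own where there are three numbers: the turn, a rotation vector about the tool's x, y, z in rad, then the shift along the tool's x, y, z in cm, then the finger opening in cm, from 0 to 8.81. In form: [[[ax, ay, az], [tx, ty, tz], hand], ...]. A call has 1 to 5 rows; each row is the pose to reach, as a shift and turn from the pose commanded when the call began, along the tool's axes at that moment; what a row does not reach only later rows make up. A row lasts 1/10 s, in which the tool goes at most 50 mm and 8.59 degrees, less where a joint would pass 70% of its speed; a pose out of reach is approached as far as the arm can. A call with a gripper value outside its range is refused whole. The fingers move at their own pace and stop on an object; "force" is the grip in N (left out, the last holds). Time passes only in rows, so rows that repeat a pose let the fingers close. It gives the time, the measured TCP pose, the force, the opening and the grip force at its end, in the units of the state.
- manip.get_state(): the state, without advancing time (a new reading comes with each control period).
- vision.get_image(name): name is "side" or "top" or "wrist"; returns the picture (384x512x3 uint8, blue, green, red); there is no depth.
- vision.camera_params(name): a dict with "mtx" (3x3 intrinsics, pixels), "view" (4x4, takes a point from world to camera coordinates); the wrist camera has in their place "mount" (4x4, takes a point from camera to tool coordinates, whose origin is the TCP and whose axes are the flange's). Camera axes: x right, y up, looking along -z (the intrinsics and any distortion apply to the point x, -y, -z); pixel columns grow to the right and rows downward; lengths in m; the calibration is good to about 2 mm. A picture is of the moment at which its call begins: read the wrist's pose just before it. camera_params takes no time and is no camera call.
- workorder.job_done(): hands the job in; it is judged then, once.
Trained networks look in the newest picture that a camera, given by its name, has taken for a name from the list of things; names that differ only in an ending like _2 or _b are one class to them, and where a whole thing is asked for, a point or a joint stands for the part that bears it (a point fixed in the world has none). Each returns a list of dicts, best first, with "confidence" (0 to 1); they miss things now and then, are a little off and sometimes report something else, mostly with a low value. They report only what shows in the picture. A call takes as long as a camera call.
- finder.boxes_of(camera, name): "rect" ([centre column, centre row, width, height] as shares, 0 to 1, of the picture: columns of its width, rows of its height, round what is visible of it).
- finder.masks_of(camera, name): "mask" (384x512 bool, what is visible of it) and "rect" ([centre column, centre row, width, height] as shares, 0 to 1, of the picture: columns of its width, rows of its height, round what is visible of it).
The state is a dict: "time_s": time; "joint_pos": joint angles; "qvel": joint speeds; "joint_torque": joint torques, N m; "position": TCP position; "ee_rot": TCP orientation; "ft_force": force on the tool from outside, world axes, zero at the start; "moment": the same for the moment, N m; "grip_width": finger opening in m; "finger_force": force on a finger pad.
Only numpy, scipy, OpenCV 4.12 (cv2) and the standard library are available. Lean on these libraries where they do the work, as an engineer would, in place of code of your own. Each camera call takes 0.05 s, during which the arm holds its last target. There are 200 camera calls.

## Working session

There is one attempt and no reset: what is moved stays moved. The work goes in short steps, Python scripts to look and compute and a tool call to move; the robot and the scene stay as the last step left them, time stands still between calls to the robot, and variables do not carry over. Pictures are saved under pics/ and viewed, at most 10 in all, crops included, and the job is handed in when it is done.

Besides the shell and the picture viewer there is one more tool, called after "Call:" by a JSON object that holds its "name" and its "arguments". arm_command: Moves the arm, as the interface text tells. Its arguments: {"type":"object","properties":{"series":{"type":"array","items":{"type":"array"}},"force":{"type":"number"}},"required":["series"]}

```bash
mkdir -p pics; ls
python3 - <<'E'
from plant import manip, vision, workorder, finder
import cv2,numpy as np
for n in ["top","side"]:
    im=vision.get_image(n); cv2.imwrite(f"pics/{n}0.png",im)
    p=vision.camera_params(n); print(n,np.round(p["mtx"],1).tolist(),np.round(p["view"],4).tolist(),[k for k in p])
    for t in ["organiser","upstand","bucket_lid","screwdriver","trim_tool"]:
        r=finder.boxes_of(n,t)
        if r: print(t,[( [int(a*b) for a,b in zip(d["rect"],(512,384,512,384))],round(d["confidence"],2)) for d in r[:2]])
s=manip.get_state();print({k:np.round(v,3).tolist() for k,v in s.items()})
E
```

```text
pics
top [[360.9, 0.0, 259.5], [0.0, 360.9, 190.4], [0.0, 0.0, 1.0]] [[0.0156, -0.9999, 0.0051, 0.0135], [0.9989, 0.0158, 0.0451, -0.6073], [-0.0451, 0.0043, 0.999, -1.0736], [0.0, 0.0, 0.0, 1.0]] ['mtx', 'view']
organiser [([269, 195, 75, 69], 0.85), ([269, 224, 22, 12], 0.25)]
upstand [([261, 129, 309, 23], 0.77)]
bucket_lid [([386, 215, 76, 69], 0.97)]
screwdriver [([142, 252, 7, 33], 0.74)]
trim_tool [([123, 239, 28, 67], 0.8)]
side [[496.3, 0.0, 254.5], [0.0, 496.3, 185.7], [0.0, 0.0, 1.0]] [[0.8295, -0.5585, -0.0099, -0.5014], [0.4189, 0.6103, 0.6724, -0.3107], [-0.3695, -0.5619, 0.7401, -1.079], [0.0, 0.0, 0.0, 1.0]] ['mtx', 'view']
organiser [([257, 194, 94, 99], 0.76)]
upstand [([328, 186, 230, 210], 0.6), ([256, 196, 99, 100], 0.23)]
bucket_lid [([257, 195, 97, 101], 0.72)]
screwdriver [([146, 147, 67, 29], 0.78)]
trim_tool [([133, 138, 66, 21], 0.76), ([257, 192, 92, 104], 0.62)]
{'time_s': 0.6, 'joint_pos': [0.886, 0.381, 1.297, -0.0, 1.464, -0.215], 'qvel': [-0.002, -0.0, -0.0, 0.001, -0.001, -0.0], 'joint_torque': [-0.0, -43.763, -22.467, 0.071, 0.031, 0.0], 'position': [0.249, 0.49, 0.239], 'ee_rot': [-3.142, 0.0, 2.672], 'ft_force': [0.3, -0.361, -0.119], 'moment': [-0.039, -0.018, -0.039], 'finger_force': 0.0, 'grip_width': 0.088}
```

Run:
```python
import cv2
a=cv2.imread("pics/top0.png");b=cv2.imread("pics/side0.png")
cv2.imwrite("pics/top0c.png",cv2.resize(a[100:290,200:440],None,fx=3.2,fy=3.1,interpolation=cv2.INTER_CUBIC))
cv2.imwrite("pics/side0c.png",cv2.resize(b[120:270,160:360],None,fx=4,fy=4,interpolation=cv2.INTER_CUBIC))
```

```text
(no output)
```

View pics/top0.png

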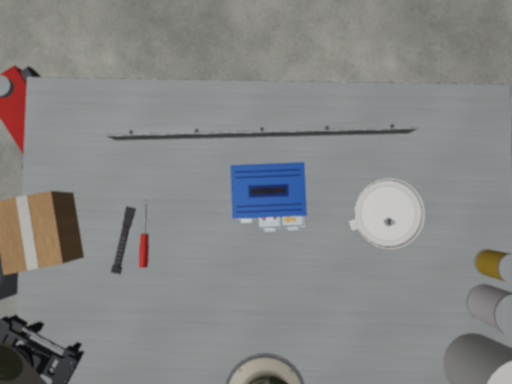

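View pics/top0c.png

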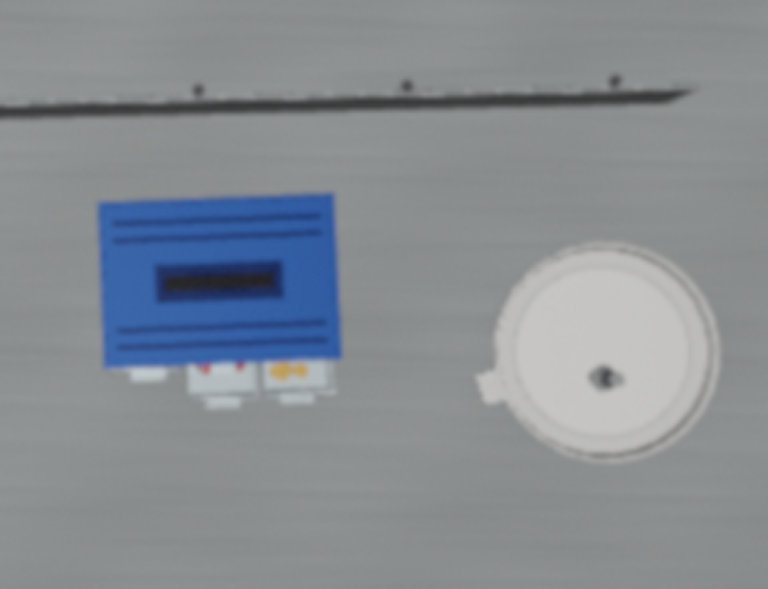

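View pics/side0c.png

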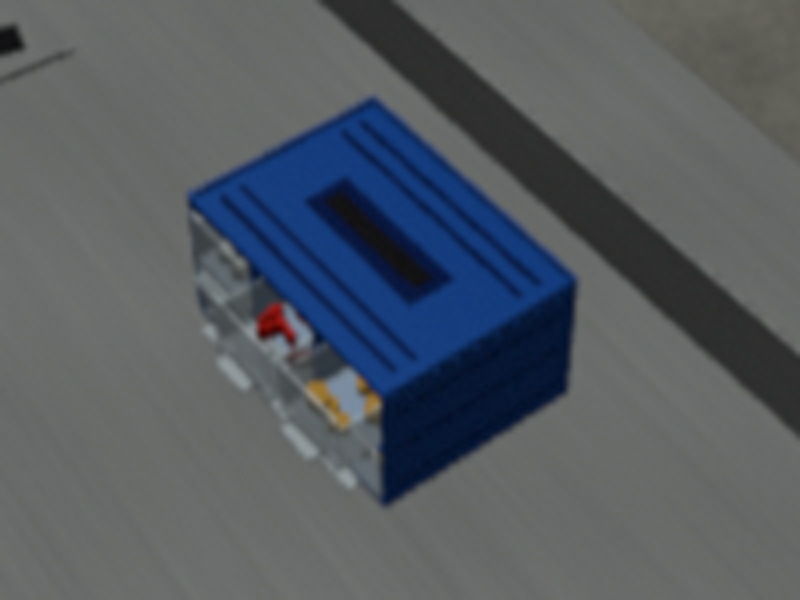

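The overview shows the organiser at about (269,190), with the upstand's dark face above it at row ~134. The top middle drawer is clearly out and the top right a little less; the top left looks shut. The bucket lid is to the right and the tools are far to the left. Next I'll measure the poses.

```bash
cat > h.py <<'E'
from plant import manip, vision, workorder, finder
import cv2,numpy as np
def ray(n,uv,z=None,x=None):
    p=vision.camera_params(n);V=np.array(p["view"]);K=np.array(p["mtx"])
    d=np.linalg.inv(K)@[uv[0],uv[1],1];d=V[:3,:3].T@(d*[1,-1,-1]);c=-V[:3,:3].T@V[:3,3]
    return c+d*((z-c[2])/d[2])
def proj(n,P):
    p=vision.camera_params(n);V=np.array(p["view"]);K=np.array(p["mtx"])
    q=V[:3,:3]@P+V[:3,3];q=K@(q*[1,-1,-1]);return q[:2]/q[2]
def measure():
    im=vision.get_image("top").astype(int)
    b=((im[...,0]-im[...,2]>60)&(im[...,0]>90)).astype(np.uint8)
    b[:,:215]=0;b[:,330:]=0;b[:140]=0;b[245:]=0
    b=cv2.morphologyEx(b,cv2.MORPH_CLOSE,np.ones((25,25)))
    c=max(cv2.findContours(b,0,1)[0],key=cv2.contourArea)
    box=cv2.boxPoints(cv2.minAreaRect(c))
    W=np.array([ray("top",u+0.0,z=0.112) for u in box])
    W=W[np.argsort(-W[:,0])];bk=W[:2][np.argsort(-W[:2,1])];fr=W[2:][np.argsort(-W[2:,1])]
    print("back L,R",bk[:,:2].round(4).tolist(),"front L,R",fr[:,:2].round(4).tolist())
    for a in (bk,fr): print("yaw",np.round(np.arctan2(-(a[0]-a[1])[0],(a[0]-a[1])[1]),4))
    # upstand: dark band per column
    g=im.sum(2)/3; lo=[];up=[];cs=[]
    for u in range(125,400,5):
        col=g[115:150,u];r=np.where(col<85)[0]
        if len(r): lo.append(115+r.max()+.5);up.append(114.5+r.min());cs.append(u)
    for nm,rr,z in(("low",lo,0.),("top",up,.07)):
        f=np.polyfit(cs,rr,1);P=[ray("top",(u,np.polyval(f,u)),z=z) for u in(150,380)]
        print("upstand",nm,np.round(P,4).tolist(),"yaw",round(float(np.arctan2(-(P[0]-P[1])[0],(P[0]-P[1])[1])),4))
    return im
E
python3 - <<'E'
from h import *
im=measure()
print(im[125:142,200].sum(1)//3)
for n in("top_middle","top_right","top_left"):
    for c in("top",):print(n,[(np.multiply(d["rect"],(512,384,512,384)).round(1).tolist(),round(d["confidence"],2)) for d in finder.boxes_of(c,n)[:3]])
s=manip.get_state();print(s["position"],s["ee_rot"])
E
```

```text
back L,R [[0.6713, 0.1056], [0.6831, -0.0974]] front L,R [[0.5258, 0.0968], [0.5373, -0.1049]]
yaw 0.058
yaw 0.057
upstand low [[0.7622, 0.3611, 0.0], [0.7901, -0.3451, 0.0]] yaw 0.0395
upstand top [[0.7573, 0.3401, 0.07], [0.784, -0.3213, 0.07]] yaw 0.0404
[146 147 148 148 148 147 144 139 129  95  64  63  80 113 138 147 148]
top_middle [([267.6, 226.5, 20.6, 17.0], 0.67)]
top_right [([291.2, 225.2, 19.7, 11.6], 0.82)]
top_left []
[0.24897126 0.49039631 0.23873689] [-3.14155522e+00 -8.09972372e-06  2.67181732e+00]
```

```bash
cat >> h.py <<'E'
from scipy.spatial.transform import Rotation as Ro
def mv(p,yaw):
    s=manip.get_state();R=Ro.from_euler("xyz",s["ee_rot"]);T=Ro.from_euler("xyz",[np.pi,0,yaw])
    print("pos",np.round(s["position"],4),"F",np.round(s["ft_force"],1),"w",round(s["grip_width"],4),"t",s["time_s"])
    print("turn",(R.inv()*T).as_rotvec().round(4),"shift cm",(R.inv().apply(np.array(p)-s["position"])*100).round(2))
E
python3 - <<'E'
from h import *
for z in(.103,.06): print([ray("top",(u,v),z).round(4).tolist() for u,v in((267.6,228),(267.6,235),(291,225),(291,231))])
mv([.43,-.042,.2],np.pi+.0575)
E
```

```text
[[0.4997, -0.0005, 0.103], [0.4805, -0.0008, 0.103], [0.5089, -0.0648, 0.103], [0.4924, -0.065, 0.103]]
[[0.4972, -0.0017, 0.06], [0.4772, -0.002, 0.06], [0.5068, -0.0688, 0.06], [0.4896, -0.069, 0.06]]
pos [0.249  0.4904 0.2387] F [-0.3 -0.3  0.4] w 0.0881 t 0.8
turn [-0.     -0.     -0.5273] shift cm [-40.24 -39.28   3.87]
```

Call:
{"name": "arm_command", "arguments": {"series": [[[0,0,-0.13],[-4,-3.9,0.4],5],[[0,0,-0.26],[-7.5,-7.3,0.8],5],[[0,0,-0.4],[-11,-10.7,1.2],5],[[0,0,-0.527],[-14.5,-14.1,1.6],5],[[0,0,-0.527],[-18,-17.5,2],5]]}}

```text
time_s: 1.3
position: [0.326, 0.2647, 0.22]
ee_rot: [3.141, 0.001, -3.08]
ft_force: [1.2, -0.5, 0.1]
grip_width: 0.0511
finger_force: 0.0
```

```bash
python3 -c "
from h import *
mv([.43,-.042,.2],np.pi+.0575)"
```

```text
pos [0.326  0.2647 0.22  ] F [ 1.2 -0.5  0.1] w 0.0511 t 1.3
turn [0.0004 0.0009 0.0044] shift cm [ -8.48 -31.26   2.  ]
```

Call:
{"name": "arm_command", "arguments": {"series": [[[0,0,0],[-1.2,-4.5,0.5],4.9],[[0,0,0],[-2.4,-9,1],4.9],[[0,0,0],[-3.6,-13.5,1.5],4.9],[[0,0,0],[-4.8,-18,2],4.9],[[0,0,0],[-6,-22.5,2],4.9]]}}

```text
time_s: 1.8
position: [0.3986, 0.043, 0.1997]
ee_rot: [3.141, -0.0, -3.085]
ft_force: [0.2, 1.3, -1.2]
grip_width: 0.0493
finger_force: 0.0
```

```bash
python3 -c "
from h import *
mv([.43,-.042,.07],np.pi+.0575)"
```

```text
pos [0.3986 0.043  0.1997] F [ 0.2  1.3 -1.2] w 0.0493 t 1.8
turn [ 0.0001 -0.0002 -0.0005] shift cm [-2.65 -8.67 12.97]
```

Call:
{"name": "arm_command", "arguments": {"series": [[[0,0,0],[-1.3,-4,2],4.9],[[0,0,0],[-2.6,-8,4],4.9],[[0,0,0],[-2.6,-8.5,8],4.9],[[0,0,0],[-2.6,-8.5,12.5],4.9],[[0,0,0],[-2.6,-8.5,12.8],4.9]]}}

```text
time_s: 2.3
position: [0.4273, -0.0381, 0.0686]
ee_rot: [3.138, -0.008, -3.085]
ft_force: [0.9, -0.5, 0.6]
grip_width: 0.0491
finger_force: 0.0
```

Run:
```python
from h import *
mv([.515,-.037,.07],np.pi+.0575)
cv2.imwrite("pics/s1.png",cv2.resize(vision.get_image("side")[100:290,110:350],None,fx=3.1,fy=3.1,interpolation=2))
mv([.515,-.037,.07],np.pi+.0575)
```

```text
pos [ 0.4273 -0.0381  0.0686] F [ 0.9 -0.5  0.6] w 0.0491 t 2.3
turn [ 0.0035 -0.0077 -0.0014] shift cm [-8.76 -0.38 -0.2 ]
pos [ 0.4284 -0.0382  0.0706] F [0.1 0.2 0.8] w 0.0492 t 2.35
turn [ 0.0021 -0.0047 -0.0007] shift cm [-8.65 -0.37  0.02]
```

View pics/s1.png

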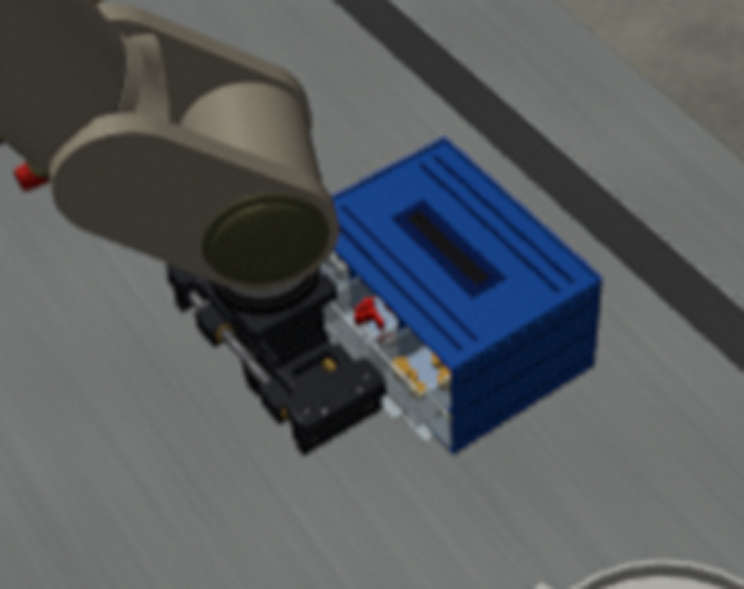

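The gripper stands in front of the middle and right drawers, clear of them, with its fingers spread along the row. Now a slow push.

Call:
{"name": "arm_command", "arguments": {"series": [[[0,0,0],[-2,0,0],4.9],[[0,0,0],[-4,0,0],4.9],[[0,0,0],[-5.2,0,0],4.9],[[0,0,0],[-6.2,0,0],4.9],[[0,0,0],[-7.2,0,0],4.9]]}}

```text
time_s: 2.85
position: [0.5022, -0.0341, 0.0736]
ee_rot: [-3.141, 0.002, -3.084]
ft_force: [-1.5, 0.1, 0.4]
grip_width: 0.049
finger_force: 0.5
```

Call:
{"name": "arm_command", "arguments": {"series": [[[0,0,0],[-0.5,0,0],4.9],[[0,0,0],[-0.8,0,0],4.9],[[0,0,0],[-0.8,0,0],4.9]]}}

```text
time_s: 3.15
position: [0.5094, -0.0339, 0.072]
ee_rot: [-3.142, 0.0, -3.084]
ft_force: [0.1, -0.7, -0.8]
grip_width: 0.0492
finger_force: 0.0
```

Run:
```python
from h import *
mv([.515,-.037,.07],np.pi+.0575)
cv2.imwrite("pics/t1.png",cv2.resize(vision.get_image("top")[120:280,180:380],None,fx=3.5,fy=3.5,interpolation=2))
```

```text
pos [ 0.5094 -0.0339  0.072 ] F [ 0.1 -0.7 -0.8] w 0.0492 t 3.15
turn [-0.      0.0002 -0.0002] shift cm [-0.54 -0.34  0.2 ]
```

View pics/t1.png

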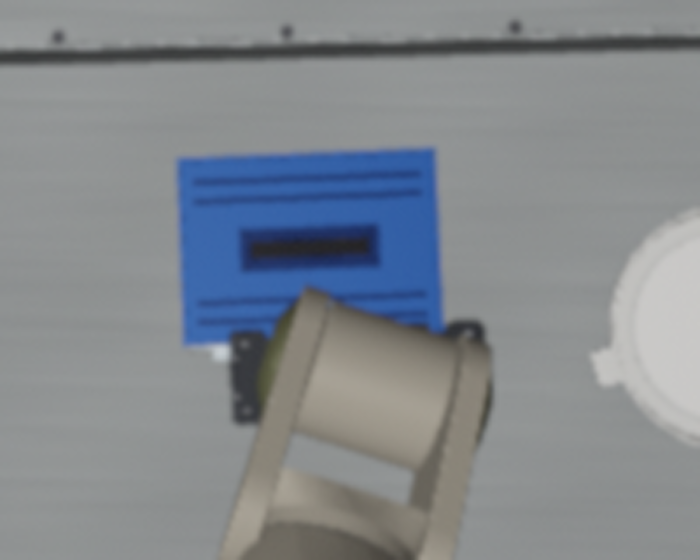

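The hand is at the organiser's front edge and the organiser hasn't moved. I'll creep on until I feel resistance.

Call:
{"name": "arm_command", "arguments": {"series": [[[0,0,0],[-0.3,0,0],4.9],[[0,0,0],[-0.6,0,0],4.9],[[0,0,0],[-0.8,0,0],4.9],[[0,0,0],[-0.8,0,0],4.9]]}}

```text
time_s: 3.6
position: [0.5176, -0.0335, 0.0719]
ee_rot: [-3.141, 0.0, -3.084]
ft_force: [-0.9, -0.3, 0.5]
grip_width: 0.0488
finger_force: 0.0
```

Call:
{"name": "arm_command", "arguments": {"series": [[[0,0,0],[-0.2,0,0],4.9],[[0,0,0],[-0.4,0,0],4.9],[[0,0,0],[-0.4,0,0],4.9]]}}

```text
time_s: 3.9
position: [0.5212, -0.0332, 0.0718]
ee_rot: [3.142, -0.001, -3.084]
ft_force: [-2.7, -1.1, 1.7]
grip_width: 0.0491
finger_force: 1.3
```

Call:
{"name": "arm_command", "arguments": {"series": [[[0,0,0],[-0.2,0,0],4.9],[[0,0,0],[-0.4,0,0],4.9],[[0,0,0],[-0.4,0,0],4.9]]}}

```text
time_s: 4.2
position: [0.5256, -0.033, 0.0719]
ee_rot: [3.142, 0.0, -3.084]
ft_force: [-2.5, -0.1, 0.4]
grip_width: 0.0488
finger_force: 0.9
```

Run:
```python
from h import *
mv([.515,-.037,.07],np.pi+.0575)
measure()
```

```text
pos [ 0.5256 -0.033   0.0719] F [-2.5 -0.1  0.4] w 0.0488 t 4.2
turn [ 0.      0.0003 -0.0002] shift cm [ 1.08 -0.34  0.19]
back L,R [[0.6776, 0.1064], [0.6898, -0.0963]] front L,R [[0.5327, 0.0973], [0.5445, -0.104]]
yaw 0.0599
yaw 0.0589
upstand low [[0.7625, 0.3611, 0.0], [0.7903, -0.3451, 0.0]] yaw 0.0393
upstand top [[0.757, 0.3401, 0.07], [0.7836, -0.3213, 0.07]] yaw 0.0402
```

The force of 2.5 N and the 6 mm the organiser slid mean both drawers are shut. I'll back off, centre, open wide, and turn to the upstand's yaw.

Run:
```python
from h import *
mv([.495,-.003,.072],np.pi+.04)
```

```text
pos [ 0.5255 -0.0329  0.0718] F [-1.8  1.3 -0.1] w 0.0489 t 4.25
turn [0.0001 0.0004 0.0172] shift cm [ 2.88  3.16 -0.02]
```

Call:
{"name": "arm_command", "arguments": {"series": [[[0,0,0],[2.9,0,0],4.9],[[0,0,0.017],[2.9,1.6,0],8.6],[[0,0,0.017],[2.9,3.2,0],8.6],[[0,0,0.017],[2.9,3.2,0],8.6],[[0,0,0.017],[2.9,3.2,0],8.6]]}}

```text
time_s: 4.75
position: [0.495, -0.0029, 0.0721]
ee_rot: [-3.141, 0.001, -3.101]
ft_force: [0.4, 0.2, 0.2]
grip_width: 0.0789
finger_force: 0.0
```

Call:
{"name": "arm_command", "arguments": {"series": [[[0,0,0],[-1,0,0],8.6],[[0,0,0],[-2,0,0],8.6],[[0,0,0],[-2.7,0,0],8.6],[[0,0,0],[-3.2,0,0],8.6],[[0,0,0],[-3.7,0,0],8.6]]}}

```text
time_s: 5.25
position: [0.5313, -0.0012, 0.0716]
ee_rot: [3.141, -0.002, -3.101]
ft_force: [-3.8, -0.3, 0.6]
grip_width: 0.0867
finger_force: 1.8
```

Run:
```python
from h import *
mv([.59,0,.072],np.pi+.04)
im=measure()
cv2.imwrite("pics/t2.png",cv2.resize(im.astype(np.uint8)[120:280,180:380],None,fx=3.5,fy=3.5,interpolation=2))
```

```text
pos [ 0.5313 -0.0012  0.0716] F [-3.8 -0.3  0.6] w 0.0867 t 5.25
turn [ 0.0003 -0.0017  0.0002] shift cm [-5.87 -0.12 -0.05]
back L,R [[0.6854, 0.1061], [0.6972, -0.0973]] front L,R [[0.5586, 0.0984], [0.5701, -0.1038]]
yaw 0.0576
yaw 0.0567
upstand low [[0.7625, 0.3611, 0.0], [0.7904, -0.3451, 0.0]] yaw 0.0394
upstand top [[0.7571, 0.3401, 0.07], [0.7837, -0.3213, 0.07]] yaw 0.0402
```

View pics/t2.png

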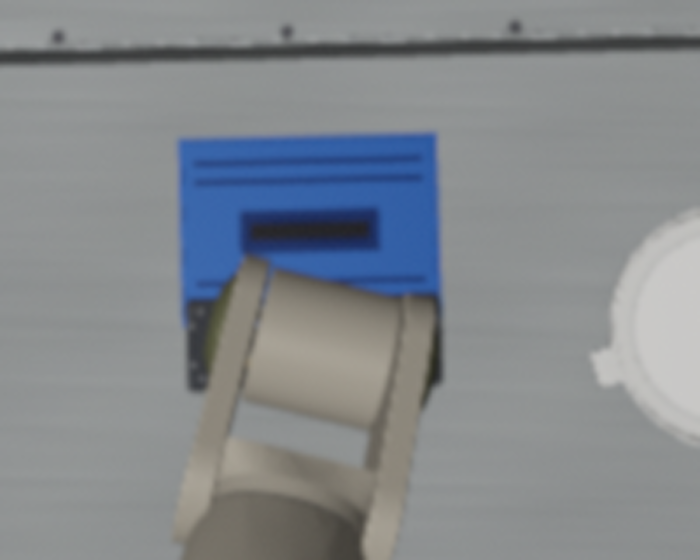

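It slides well under the two-finger push and the yaw is turning towards the upstand's. Continuing.

Call:
{"name": "arm_command", "arguments": {"series": [[[0,0,0],[-0.9,0,0],8.6],[[0,0,0],[-1.8,0,0],8.6],[[0,0,0],[-2.7,0,0],8.6],[[0,0,0],[-3.5,0,0],8.6],[[0,0,0],[-4,0,0],8.6]]}}

```text
time_s: 5.8
position: [0.5722, 0.0004, 0.0718]
ee_rot: [-3.142, 0.0, -3.101]
ft_force: [-3.2, -0.4, -1.2]
grip_width: 0.0863
finger_force: 1.5
```

Call:
{"name": "arm_command", "arguments": {"series": [[[0,0,0],[-0.6,0,0],8.6],[[0,0,0],[-1.2,0,0],8.6],[[0,0,0],[-1.8,0,0],8.6],[[0,0,0],[-2.3,0,0],8.6],[[0,0,0],[-2.5,0,0],8.6]]}}

```text
time_s: 6.3
position: [0.5969, 0.0014, 0.0719]
ee_rot: [-3.142, 0.0, -3.101]
ft_force: [-3.6, 0.0, -0.7]
grip_width: 0.0861
finger_force: 1.6
```

Run:
```python
from h import *
mv([.61,0,.072],np.pi+.04)
measure()
```

```text
pos [0.5969 0.0014 0.0719] F [-3.6  0.  -0.7] w 0.0861 t 6.3
turn [-0.0001  0.0002  0.0002] shift cm [-1.3  -0.19 -0.01]
back L,R [[0.7403, 0.1042], [0.7436, -0.0971]] front L,R [[0.6298, 0.1021], [0.633, -0.0982]]
yaw 0.0165
yaw 0.016
upstand low [[0.7581, 0.361, 0.0], [0.7825, -0.3451, 0.0]] yaw 0.0345
upstand top [[0.757, 0.3401, 0.07], [0.7835, -0.3213, 0.07]] yaw 0.0402
```

Call:
{"name": "arm_command", "arguments": {"series": [[[0,0,0],[-0.4,0,0],8.6],[[0,0,0],[-0.8,0,0],8.6],[[0,0,0],[-1,0,0],8.6],[[0,0,0],[-1,0,0],8.6]]}}

```text
time_s: 6.75
position: [0.6069, 0.0018, 0.072]
ee_rot: [-3.141, 0.001, -3.101]
ft_force: [-0.5, -0.4, -0.7]
grip_width: 0.0856
finger_force: 0.3
```

Call:
{"name": "arm_command", "arguments": {"series": [[[0,0,0],[-0.2,0,0],8.6],[[0,0,0],[-0.3,0,0],8.6],[[0,0,0],[-0.3,0,0],8.6]]}}

```text
time_s: 7.05
position: [0.6095, 0.0019, 0.072]
ee_rot: [-3.141, 0.0, -3.101]
ft_force: [-2.2, 0.2, 0.8]
grip_width: 0.0858
finger_force: 1.4
```

Call:
{"name": "arm_command", "arguments": {"series": [[[0,0,0],[-0.2,0,0],8.6],[[0,0,0],[-0.3,0,0],8.6],[[0,0,0],[-0.3,0,0],8.6]]}}

```text
time_s: 7.35
position: [0.6125, 0.0021, 0.072]
ee_rot: [3.142, 0.0, -3.101]
ft_force: [-3.7, -0.2, 2.0]
grip_width: 0.0862
finger_force: 1.9
```

Call:
{"name": "arm_command", "arguments": {"series": [[[0,0,0],[-0.2,0,0],8.6],[[0,0,0],[-0.2,0,0],8.6]]}}

```text
time_s: 7.55
position: [0.6126, 0.0023, 0.072]
ee_rot: [3.141, -0.005, -3.102]
ft_force: [-14.3, -0.1, 9.2]
grip_width: 0.0858
finger_force: 7.0
```

Call:
{"name": "arm_command", "arguments": {"series": [[[0,0,0],[-0.2,0,0],8.6],[[0,0,0],[-0.2,0,0],8.6]]}}

```text
time_s: 7.75
position: [0.6126, 0.0023, 0.072]
ee_rot: [3.141, -0.01, -3.102]
ft_force: [-24.5, -1.9, 14.8]
grip_width: 0.0859
finger_force: 12.3
```

Call:
{"name": "arm_command", "arguments": {"series": [[[0,0,0],[-0.2,0,0],8.6],[[0,0,0],[-0.2,0,0],8.6]]}}

```text
time_s: 7.95
position: [0.6126, 0.0023, 0.072]
ee_rot: [3.141, -0.015, -3.102]
ft_force: [-34.9, -2.6, 20.2]
grip_width: 0.0861
finger_force: 17.5
```

Run:
```python
from h import *
mv([.61,0,.072],np.pi+.04)
a=vision.get_image("top")[110:250,200:340];b=vision.get_image("side")[90:230,200:340]
cv2.imwrite("pics/c3.png",cv2.resize(np.hstack([a,b]),None,fx=2.85,fy=4,interpolation=2))
```

```text
pos [0.6126 0.0023 0.072 ] F [-34.9  -2.6  20.2] w 0.0861 t 7.95
turn [ 0.0005 -0.0148  0.0001] shift cm [ 0.26 -0.22  0.01]
```

View pics/c3.png

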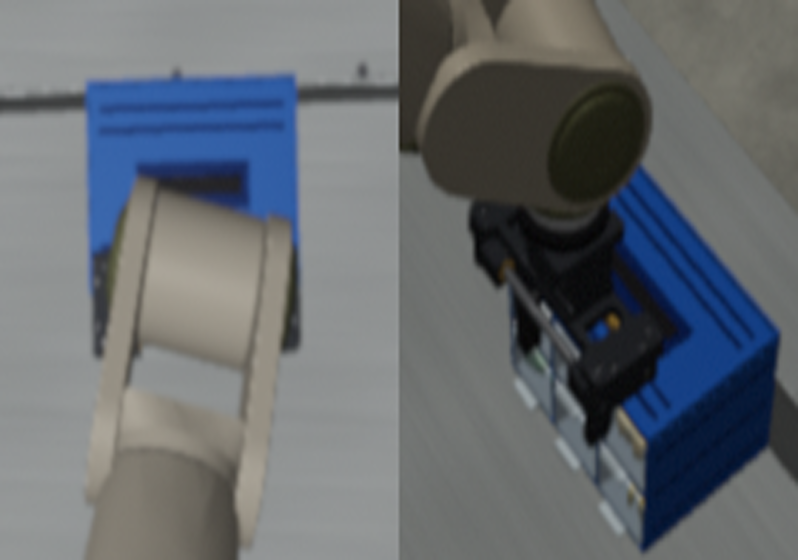

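A firm stop at x = 0.6126 with 35 N: the back is on the upstand. I'll back off, then press once with shut fingers at the centre so the back can settle flat.

Call:
{"name": "arm_command", "arguments": {"series": [[[0,0,0],[2,0,0],8.6],[[0,0,0],[5,0,0],4],[[0,0,0],[5,0,0],0],[[0,0,0],[5,0,0],0],[[0,0,0],[5,0,0],0]]}}

```text
time_s: 8.55
position: [0.5697, 0.0001, 0.0721]
ee_rot: [-3.141, 0.002, -3.101]
ft_force: [-0.2, -0.8, -0.7]
grip_width: 0.0558
finger_force: 0.0
```

Run:
```python
from h import *
mv([.60,.002,.072],np.pi+.04)
im=measure().astype(np.uint8)
p=ray("top",(267.5,150),.112);print(p)
```

```text
pos [5.697e-01 1.000e-04 7.210e-02] F [-0.2 -0.8 -0.7] w 0.0558 t 8.55
turn [-0.0004  0.0019  0.0001] shift cm [-3.03  0.07  0.01]
back L,R [[0.7403, 0.1042], [0.7436, -0.0971]] front L,R [[0.6215, 0.1019], [0.6247, -0.0983]]
yaw 0.0165
yaw 0.0159
upstand low [[0.7583, 0.361, 0.0], [0.7849, -0.3451, 0.0]] yaw 0.0376
upstand top [[0.7553, 0.3401, 0.07], [0.7818, -0.3213, 0.07]] yaw 0.0401
[0.71418678 0.00317645 0.112     ]
```

Call:
{"name": "arm_command", "arguments": {"series": [[[0,0,0],[0,0.2,0],0],[[0,0,0],[0,0.2,0],0],[[0,0,0],[-1,0.2,0],0],[[0,0,0],[-2.2,0.2,0],0],[[0,0,0],[-3.3,0.2,0],0]]}}

```text
time_s: 9.1
position: [0.6026, 0.0036, 0.0719]
ee_rot: [-3.141, 0.001, -3.101]
ft_force: [-0.7, -0.7, 0.7]
grip_width: 0.0121
finger_force: 0.0
```

Call:
{"name": "arm_command", "arguments": {"series": [[[0,0,0],[-0.5,0,0],0],[[0,0,0],[-0.8,0,0],0],[[0,0,0],[-1,0,0],0]]}}

```text
time_s: 9.4
position: [0.6114, 0.004, 0.0718]
ee_rot: [3.142, -0.0, -3.101]
ft_force: [0.2, 0.2, -0.7]
grip_width: 0.0005
finger_force: 0.0
```

Call:
{"name": "arm_command", "arguments": {"series": [[[0,0,0],[-0.2,0,0],0],[[0,0,0],[-0.3,0,0],0],[[0,0,0],[-0.3,0,0],0]]}}

```text
time_s: 9.7
position: [0.6125, 0.0041, 0.0718]
ee_rot: [3.141, -0.005, -3.101]
ft_force: [-8.5, -1.3, 4.0]
grip_width: 0.0004
finger_force: 4.2
```

Call:
{"name": "arm_command", "arguments": {"series": [[[0,0,0],[-0.2,0,0],0],[[0,0,0],[-0.2,0,0],0]]}}

```text
time_s: 9.9
position: [0.6125, 0.0041, 0.0718]
ee_rot: [3.141, -0.01, -3.101]
ft_force: [-18.1, -2.2, 9.9]
grip_width: 0.0004
finger_force: 9.5
```

Same stop, so it sits flat. Next I'll retract and look.

Call:
{"name": "arm_command", "arguments": {"series": [[[0,0,0],[3,0,0],0],[[0,0,0],[7,0,0],0],[[0,0,0],[11,0,-1],0],[[0,0,0],[15,0,-4],0],[[0,0,0],[17,3,-8],0]]}}

```text
time_s: 10.4
position: [0.4435, 0.0242, 0.149]
ee_rot: [3.141, -0.004, -3.105]
ft_force: [1.3, 0.6, 0.6]
grip_width: 0.0004
finger_force: 0.0
```

Call:
{"name": "arm_command", "arguments": {"series": [[[0,0,0],[0,4.5,-2],0],[[0,0,0],[1,9,-4],0],[[0,0,0],[2,13.5,-5],0],[[0,0,0],[4,18,-5],0],[[0,0,0],[6,22,-5],0]]}}

```text
time_s: 10.9
position: [0.3769, 0.2444, 0.1996]
ee_rot: [3.141, 0.001, -3.101]
ft_force: [0.9, -0.2, -0.3]
grip_width: 0.0002
finger_force: 0.0
```

```bash
sed -i 's/b\[:140\]/b[:110]/' h.py
python3 - <<'E'
from h import *
im=measure().astype(np.uint8)
a=im[110:250,200:340];b=vision.get_image("side")[90:230,220:360]
cv2.imwrite("pics/c4.png",cv2.resize(np.hstack([a,b]),None,fx=2.85,fy=4,interpolation=2))
s=manip.get_state();print(s["position"],s["time_s"])
for t in["bucket_lid","screwdriver","trim_tool"]: print(t,[(np.multiply(d["rect"],(512,384,512,384)).astype(int).tolist(),round(d["confidence"],2)) for d in finder.boxes_of("top",t)[:1]])
E
```

```text
back L,R [[0.7688, 0.1079], [0.7768, -0.0948]] front L,R [[0.6199, 0.1017], [0.6277, -0.0996]]
yaw 0.0396
yaw 0.0387
upstand low [[0.7583, 0.361, 0.0], [0.7849, -0.3451, 0.0]] yaw 0.0376
upstand top [[0.7556, 0.3401, 0.07], [0.7818, -0.3213, 0.07]] yaw 0.0397
[0.37515439 0.24593845 0.19933737] 11.0
bucket_lid [([385, 215, 78, 68], 0.64)]
screwdriver [([142, 235, 7, 62], 0.62)]
trim_tool [([121, 238, 24, 67], 0.81)]
```

View pics/c4.png

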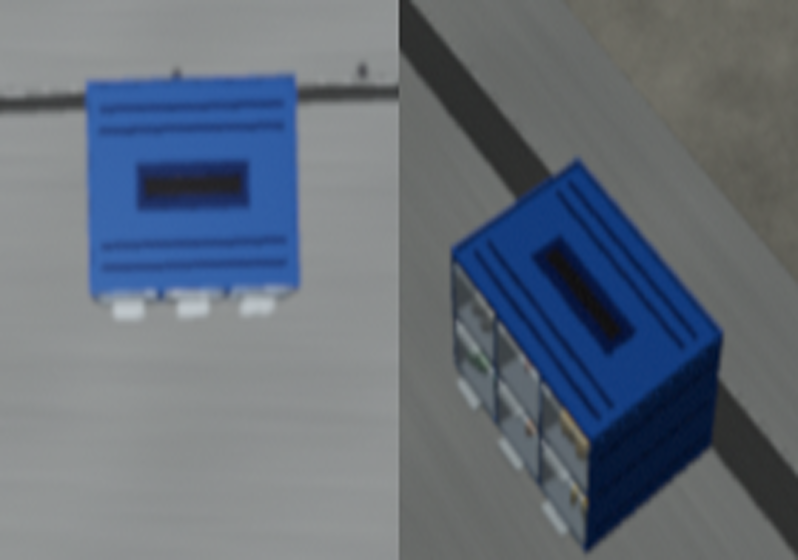

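The two views show the organiser back against the upstand, with measured yaws of 0.0396 and 0.0397 rad. All six drawers are flush, the three top lips are in line at crop rows ~305, and the lid and tools are undisturbed.

```bash
python3 -c "
from plant import workorder
print(workorder.job_done())"
```

```text
the job is handed in; nothing more can be done
None
```

The open top-middle and top-right drawers are shut, the organiser's back sits flat against the upstand, and the bucket lid, wheel bolt, screwdriver and trim tool were not touched; I handed the job in at about 11 s, and no verdict came back.

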